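# Pin the crank onto the pasta roller

### The arm

A 7-joint arm with a two-finger parallel gripper is mounted at the origin on a cart in front of the work surface, level with it; the furniture and walls round the work are solid. World frame = base frame: x ahead of the robot, y to its left, z up, the work surface at z = 0. Lengths are in m, angles in rad, forces in N, time in s.
With the tool pointing down it reaches from about 0.425 to 0.875 m from the base axis. Payload 4.7 kg.
Tool frame: the origin (TCP) lies between the finger pads; the fingertips stand 11 mm ahead of it and the grasp point (between the pads) lies 8 mm behind it; x points along the fingers, y is the direction in which the jaws open and shut, and the axes are right-handed (so a half turn about x gives the same grasp; the last joint's range is limited). The gripper opens to 87 mm and grips with 3 to 60 N. Pads are 19 mm wide; open, the fingers measure 117 mm over their backs; the gripper's body (75 mm by 190 mm) begins 51 mm behind the grasp point.
Start: joints at [-1.233, 0.321, -0.07, 1.45, 0.023, 1.371, -0.057], TCP at [0.207, 0.616, 0.234] pointing down, gripper open.
Joint ranges: [-2.86, 2.86], [-0.3, 2.09], [-1.38, 1.24], [0.06, 2.45], [-1.56, 4.7], [0.09, 2.05], [-2.69, 2.69]. Speed limits (rad/s): [2.57, 2.57, 3.14, 3.14, 3.14, 3.14, 3.14].

### API

Orientations are given as [roll, pitch, yaw] about the fixed x, y, z axes, in that order (R = Rz(yaw) Ry(pitch) Rx(roll)).
In Python, from bench import r, viewer gives the robot as it stands.
- The arm moves only by the tool move_arm, never from a script. Its argument "motion" is text: rows parted by semicolons, each of 7 numbers parted by spaces: the turn, a rotation vector about the tool's x, y, z in degrees, then the shift along the tool's x, y, z in m, then the opening, from 0 (shut) to 1 (fully open). In form: wx wy wz x y z gripper; .... A call has 1 to 12 rows; each row is the pose to reach, as a shift and turn from the pose measured when the call began, along the tool's axes at that moment; what a row does not reach only later rows make up. A row lasts 1/8 s, in which the tool goes at most 62.5 mm and 10.7 degrees, less where a joint would pass 70% of its speed; a pose out of reach is approached as far as the arm can. A call with a gripper value outside its range is refused whole. The fingers move at their own pace and stop on an object; "force" is the grip in N (left out, the last holds). Time passes only in rows, so rows that repeat a pose let the fingers close. It gives the time, the measured TCP pose, the force and the opening at its end, in the units of the state.
- r.observe(): the state, without advancing time (a new reading comes with each control period).
- viewer.camera(name): name is "side" or "top"; returns a dict with "color" (384x512x3 uint8, red, green, blue), "K" (3x3 intrinsics, pixels), "world_from_camera" (4x4, takes a point from camera to world coordinates). Camera axes: x right, y down, z forward; pixel columns grow to the right and rows downward; lengths in m; the calibration is good to about 2 mm. A picture is of the moment at which its call begins. There is no depth.
- r.close_job(): hands the job in, once; it reports no verdict.
The state is a dict: "t": time; "q": joint angles; "qvel": joint speeds; "joint_torque": joint torques, N m; "position": TCP position; "ee_rot": TCP orientation; "wrist_force": force on the tool from outside, world axes, zero at the start; "ft_torque": the same for the moment, N m; "opening": finger opening in m.
Only numpy, scipy, OpenCV 4.12 (cv2) and the standard library are available. Lean on these libraries where they do the work, as an engineer would, in place of code of your own. Each camera call takes 0.05 s, during which the arm holds its last target. There are 200 camera calls.

### The job

Lock the crank onto the pasta roller's shaft: take the linch pin out of its wooden block, push it from above fully home through the hole in the square shaft end (the shaft floats endwise, so feel gently for the hole rather than forcing the pin), then flip the pin's sprung ring down over the shaft end until it snaps shut under the pin's point. Let go of everything and leave the tin, the jar and the little bowl where they stand.

Things in the scene. Friction and masses are not known exactly. Their poses are not given: they have to be found in the camera images.
- pin_grip (a point): Grip point in the linch pin's upright steel tab, 16 mm below its top. The tab is 18 mm along x, 12 mm along y (grip across y), 36 mm high. z points up along the pin, y along the ring's hinge; the open ring points to -x. Below this point: hinge axis with its barrel (50 mm along y, 8 mm thick) 26 mm, underside of the 20 mm flange that seats 36 mm, tip 74 mm. Weight about 85 g.
- pin_tip (a point): Lower end of the pin's round shank: 10 mm diameter, 38 mm long under the flange, its end blunt (9 mm across, tiny chamfer). Same axes as pin_grip. It must go in with its ring to shaft_root's -x side (pin x along shaft_root x).
- block: Fixed wooden block in which the pin starts upright in a loose hole, flange resting on top: foot 70x70x8 mm, above it 50x50 mm, 54 mm high in all. Origin: centre of its underside.
- ring (a joint): Angle of the ring hinged in the pin's head: 0 = open, level, out to the pin's -x; 1.57 = closed, hanging beside the shank, its cross bar 8 mm below the pin's tip. Over-centre spring: held at 0 until the bar is pushed down past 0.55 rad (3 to 5 N at first, less towards the middle), then it snaps to 1.57 by itself and stays.
- ring_bar (a point): Middle of the ring's cross bar, 56 mm from the hinge axis. The ring is a U of 5 mm steel wire, 48 mm wide over its arms, rounded towards the bar.
- shaft_root (a point): Fixed point on the machine's front plate above the shaft's axis, level with the top face of the square shaft end (102 mm over the worktop). x along the shaft into the machine (-x: free end), y across, z up. The floating shaft (stiff, about 60 N to shift) was left anywhere: its one vertical through hole lies at y = 0 and x between -68 and -42 mm of this point; no reading tells where: feel for it.
- mill: The fixed steel pasta roller; same axes as shaft_root, origin on the worktop 55 mm in front of the plate. Square shaft end 26 mm wide, 24 mm high, hole 12 mm wide with 0.5 mm chamfer. Counted from the hole: free end 24 mm at -x, crank hub (36 mm round) 16 mm at +x, crank hangs to -y. Front plate 120 mm high. Never load it with more than 50 N.
- tin_mid (a point): Middle (half-way up) of the loose dark green round tin, 66 mm across, 45 mm high. Not to be moved.
- jar_mid (a point): Middle (half-way up) of the loose small glass jar with pebbles, 72x63 mm, 85 mm high. Not to be moved.
- shell_mid (a point): Middle (half-way up) of the loose small pale bowl, 77 mm across, 28 mm high. Not to be moved.
Not all that is in view belongs to the job. Leave any orange look-alike of the part that bears pin_grip alone.

How it is judged:
By the outcome, as a careful person would: the job done as asked, in the order asked, and still so for the second after the job is handed in, with the robot touching nothing.
It also fails if it takes over 64 s, if anything falls off the work surface, if the arm or the gripper's body presses on something with over 40 N, if the wrist force passes 120 N, or if a joint passes its speed limit or range.

## Working session

There is one attempt and no reset: what is moved stays moved. The work goes in short steps, Python scripts to look and compute and a tool call to move; the robot and the scene stay as the last step left them, time stands still between calls to the robot, and variables do not carry over. Pictures are saved under pics/ and viewed, on a budget of 10 in all, crops included, one or two more only if the job needs it, and the job is handed in when it is done.

Besides the shell and the picture viewer there is one more tool, called after "Call:" by a JSON object that holds its "fn" and its "kwargs", one argument or row to a line. move_arm: Moves the arm, as the interface text tells. Its arguments: {"type":"object","properties":{"motion":{"type":"string"},"force":{"type":"number"}},"required":["motion"]}

```bash
mkdir -p pics; ls; python3 - <<'E'
from bench import r, viewer
import cv2, numpy as np
s=r.observe(); print({k:np.round(v,3).tolist() for k,v in s.items()})
for n in("side","top"):
    c=viewer.camera(n); cv2.imwrite(f"pics/{n}0.png",cv2.resize(c["color"][:,:,::-1],(768,576),interpolation=cv2.INTER_CUBIC))
    np.savez(n+".npz",**c); print(n,c["K"].round(1).tolist(),c["world_from_camera"].round(4).tolist())
E
```

```text
pics
{'t': 0.0, 'q': [-1.233, 0.322, -0.07, 1.452, 0.023, 1.371, -0.057], 'qvel': [0.0, 0.001, -0.001, -0.001, -0.001, -0.001, -0.0], 'joint_torque': [-0.0, -49.13, -0.404, -31.252, -0.064, 0.044, 0.0], 'position': [0.207, 0.616, 0.232], 'ee_rot': [-1.513, 1.569, -1.837], 'wrist_force': [0.521, 0.164, 0.162], 'ft_torque': [0.043, 0.011, -0.022], 'opening': 0.087}
side [[496.4, 0.0, 254.8], [0.0, 496.4, 188.4], [0.0, 0.0, 1.0]] [[0.97, -0.1545, 0.1874, 0.2334], [-0.2429, -0.6183, 0.7475, -0.409], [0.0004, -0.7706, -0.6373, 0.6802], [0.0, 0.0, 0.0, 1.0]]
top [[407.3, 0.0, 253.1], [0.0, 407.3, 194.5], [0.0, 0.0, 1.0]] [[0.0271, -0.9877, 0.1539, 0.2727], [-0.9996, -0.0283, -0.0051, 0.3136], [0.0094, -0.1537, -0.9881, 0.961], [0.0, 0.0, 0.0, 1.0]]
```

View pics/side0.png

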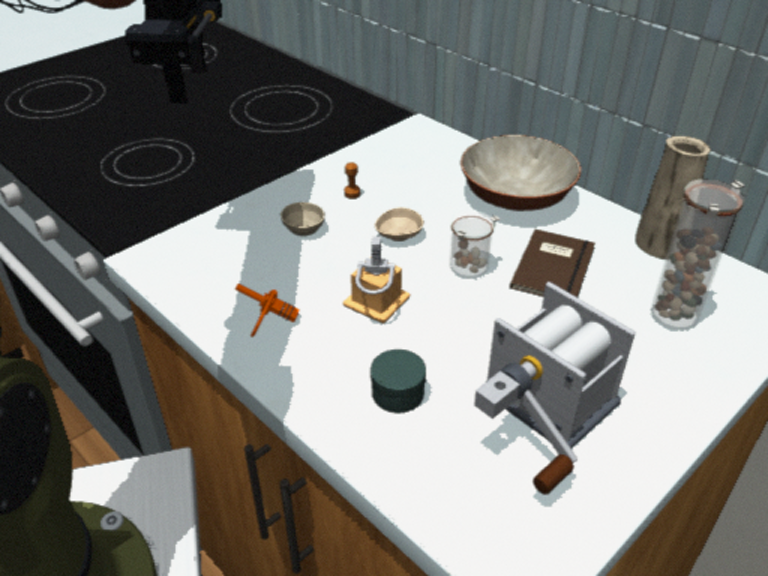

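View pics/top0.png

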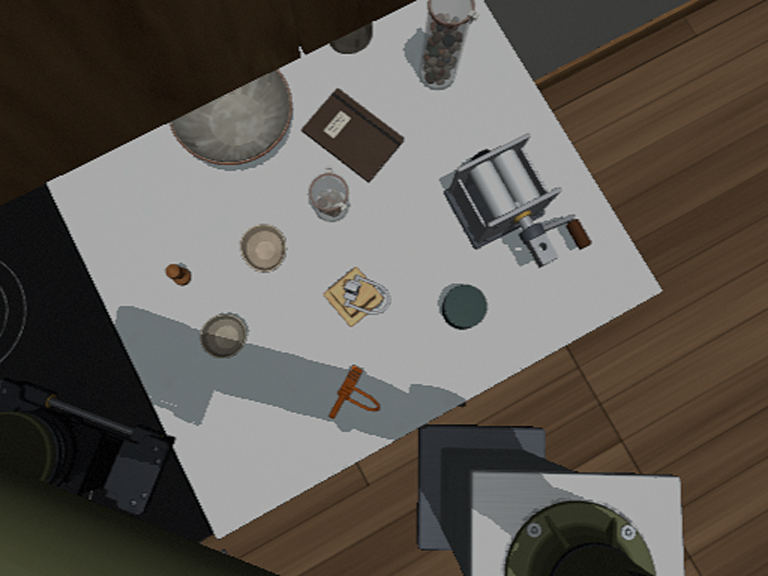

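The candidates are the steel pin upright in the wooden block (side 377,255; top 355,290) and the orange look-alike lying on the worktop (side 268,305; top 352,392). The steel pin in the block fits the description. I'll confirm it and measure the mill in enlarged crops.

```bash
cat > crop.py <<'E'
import cv2,numpy as np
def crop(img,u0,v0,w,h,S):
    o=cv2.resize(img[v0:v0+h,u0:u0+w,::-1],(w*S,h*S),interpolation=cv2.INTER_CUBIC)
    for u in range(u0-u0%-10,u0+w,10):
        x=int((u-u0+.5)*S); cv2.line(o,(x,0),(x,6),(0,0,255),1); cv2.putText(o,str(u),(x+1,16),0,.35,(0,0,255),1)
    for v in range(v0-v0%-10,v0+h,10):
        y=int((v-v0+.5)*S); cv2.line(o,(0,y),(6,y),(0,0,255),1); cv2.putText(o,str(v),(8,y+4),0,.35,(0,0,255),1)
    return o
E
python3 - <<'E'
from crop import *
s=np.load("side.npz")["color"];t=np.load("top.npz")["color"]
a=np.hstack([crop(s,225,152,56,64,7),crop(t,210,170,57,64,7)])
cv2.imwrite("pics/pin.png",a); 
b=np.hstack([crop(s,310,185,114,150,3)[:0] if 0 else crop(s,310,188,100,100,4),crop(t,290,85,100,100,4)])
cv2.imwrite("pics/mill.png",b)
E
```

```text
(no output)
```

View pics/pin.png

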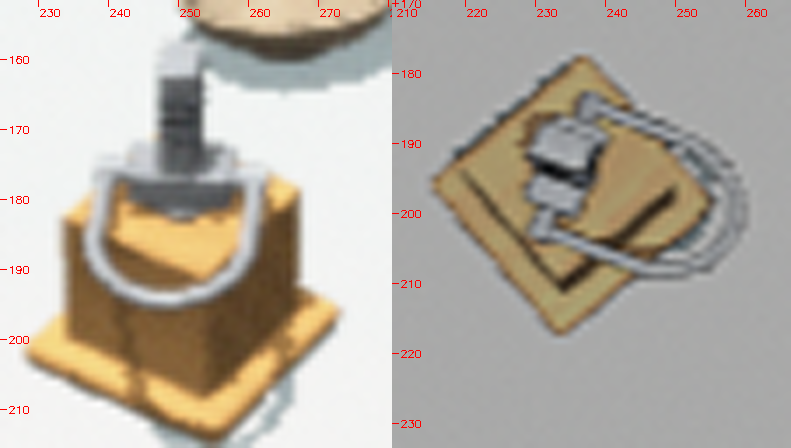

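View pics/mill.png

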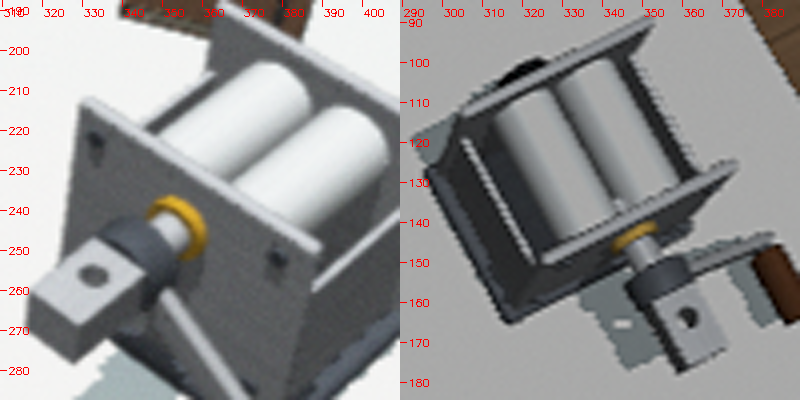

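```bash
cat > geo.py <<'E'
import numpy as np
C={n:np.load(n+".npz") for n in("side","top")}
def ray(n,u,v):
    T=C[n]["world_from_camera"]; d=T[:3,:3]@np.linalg.solve(C[n]["K"],[u,v,1]); return T[:3,3],d
def atz(n,u,v,z):
    o,d=ray(n,u,v); return (o+d*(z-o[2])/d[2])
def tri(a,b):
    A=[];B=[]
    for n,p in(("side",a),("top",b)):
        o,d=ray(n,*p); d/=np.linalg.norm(d); P=np.eye(3)-np.outer(d,d); A.append(P);B.append(P@o)
    x=np.linalg.solve(sum(A),sum(B)); return x
def proj(n,p):
    T=C[n]["world_from_camera"]; q=C[n]["K"]@(T[:3,:3].T@(np.asarray(p)-T[:3,3])); return q[:2]/q[2]
E
python3 - <<'E'
from geo import *
np.set_printoptions(precision=4,suppress=True)
for nm,s,t,z in [("hole",(333,256.25),(361.5,163.75),.102),("plateL",(330.75,212.5),(325.75,150),.12),("plateR",(389.5,249.25),(373.75,125.75),.12),
 ("hingeA",(261.4,176.1),(237.8,184.2),.064),("hingeB",(238.8,175.8),(231.1,202.1),.064),("bar",(248.1,194.1),(258.8,198.8),.064),("tabtop",(250.2,159.4),(234.6,188.8),.106)]:
    print(nm,atz("side",*s,z),atz("top",*t,z),tri(s,t))
def top(x,y): return (290+(x-400)/4-.5,85+y/4-.5)
def sd(x,y): return (310+x/4-.5,188+y/4-.5)
print("side face",[atz("side",*sd(*p),.102)[:2] for p in[(28,290),(80,320),(143,282),(98,237)]])
print("top face",[atz("top",*top(*p),.102)[:2] for p in[(683,370),(728,348)]])
tp=lambda x,y:(210+(x-392)/7-.5,170+y/7-.5)
print("foot",[atz("top",*tp(*p),.008)[:2] for p in[(585,57),(433,185),(560,333)]])
E
```

```text
hole [0.4819 0.0775 0.102 ] [0.4806 0.0764 0.102 ] [0.4809 0.0766 0.103 ]
plateL [0.5061 0.156  0.12  ] [0.5041 0.1573 0.12  ] [0.5054 0.1569 0.119 ]
plateR [0.564  0.0549 0.12  ] [0.5609 0.0538 0.12  ] [0.5618 0.0538 0.1212]
hingeA [0.437  0.3483 0.064 ] [0.4348 0.3439 0.064 ] [0.4349 0.3437 0.0677]
hingeB [0.3932 0.3602 0.064 ] [0.394  0.3574 0.064 ] [0.3931 0.3574 0.0663]
bar [0.398  0.3003 0.064 ] [0.4032 0.2961 0.064 ] [0.3999 0.2965 0.0675]
tabtop [0.4152 0.353  0.106 ] [0.4171 0.3489 0.106 ] [0.4154 0.3489 0.1092]
side face [array([0.4542, 0.0763]), array([0.4684, 0.057 ]), array([0.4992, 0.0694]), array([0.4909, 0.0964])]
top face [array([0.4513, 0.0795]), array([0.4641, 0.055 ])]
foot [array([0.4608, 0.348 ]), array([0.4152, 0.3979]), array([0.3663, 0.3533])]
```

The hole shows in both pictures at about (0.481, 0.077), and the steel pin in the block is the right one. Next I plan the approach.

```bash
cat > plan.py <<'E'
import numpy as np,sys
from scipy.spatial.transform import Rotation as Ro
from bench import r
def down(a):
    c,s=np.cos(a),np.sin(a); return np.array([[0,c,s],[0,s,-c],[-1,0,0.]])
def plan(*targets):
    s=r.observe(); p=np.array(s["position"]); R=Ro.from_euler("xyz",s["ee_rot"]).as_matrix()
    print("t %.2f p %s yawY %.2f F %s T %s open %.4f"%(s["t"],np.round(p,4),np.degrees(np.arctan2(R[1,1],R[0,1])),np.round(s["wrist_force"],1),np.round(s["ft_torque"],2),s["opening"]),"q",np.round(s["q"],2))
    for x,y,z,a in targets:
        w=min((Ro.from_matrix(R.T@down(np.radians(a+k))).as_rotvec(degrees=True) for k in(0,180)),key=np.linalg.norm)
        print("row",np.round(w,2),np.round(R.T@(np.array([x,y,z])-p),4))
if __name__=="__main__":
    plan(*[tuple(map(float,a.split(","))) for a in sys.argv[1:]])
E
python3 plan.py .415,.352,.18,164 .415,.352,.086,164 .481,.077,.18,119
python3 -c "
from geo import *
for z,t,s in [(.0225,(464/1.5,306/1.5),(398/1.5,380/1.5)),(.0425,(329/1.5,195/1.5),(471/1.5,246/1.5)),(.014,(263/1.5,248/1.5),(400/1.5,224/1.5)),(.014,(224/1.5,335/1.5),(303/1.5,218/1.5))]: print(atz('top',*t,z).round(3),atz('side',*s,z).round(3))"
```

```text
t 0.10 p [0.2067 0.6157 0.2326] yawY 71.45 F [0.4 0.6 0.4] T [-0.01  0.01 -0.06] open 0.0872 q [-1.23  0.32 -0.07  1.45  0.02  1.37 -0.06]
row [8.745e+01 8.000e-02 7.000e-02] [ 0.0529 -0.1837  0.2814]
row [8.745e+01 8.000e-02 7.000e-02] [ 0.1469 -0.1835  0.2814]
row [-4.755e+01 -4.000e-02  1.000e-01] [ 0.0533 -0.4234  0.4314]
[0.4   0.177 0.022] [0.401 0.181 0.022]
[0.566 0.392 0.042] [0.564 0.388 0.042]
[0.485 0.495 0.014] [0.491 0.504 0.014]
[0.346 0.548 0.014] [0.348 0.557 0.014]
```

Call:
{"fn": "move_arm", "kwargs": {
  "motion": "20 0 0 0 -0.04 0.06 0.7; 87.5 0 0 0.053 -0.184 0.281 0.7; 87.5 0 0 0.053 -0.184 0.281 0.7; 87.5 0 0 0.053 -0.184 0.281 0.7; 87.5 0 0 0.053 -0.184 0.281 0.7; 87.5 0 0 0.053 -0.184 0.281 0.7; 87.5 0 0 0.053 -0.184 0.281 0.7; 87.5 0 0 0.053 -0.184 0.281 0.7; 87.5 0 0 0.053 -0.184 0.281 0.7; 87.5 0 0 0.053 -0.184 0.281 0.7; 87.5 0 0 0.053 -0.184 0.281 0.7"
}}

```text
t: 1.48
position: [0.4144, 0.3519, 0.1798]
ee_rot: [-0.039, 1.569, -1.888]
wrist_force: [0.3, -0.2, -0.4]
opening: 0.0609
```

```bash
python3 plan.py .415,.352,.18,164 .415,.352,.086,164; python3 - <<'E'
from crop import *
from bench import viewer
s=viewer.camera("side")["color"];t=viewer.camera("top")["color"]
cv2.imwrite("pics/above.png",np.hstack([crop(s,205,100,100,120,4),crop(t,190,150,100,120,4)]))
E
```

```text
t 1.48 p [0.4144 0.3519 0.1798] yawY -15.94 F [ 0.3 -0.2 -0.4] T [-0.09  0.05  0.01] open 0.0609 q [-0.98  0.13  0.25  1.8  -0.03  1.22 -1.  ]
row [0.06 0.11 0.  ] [-0.0002  0.0006 -0.0003]
row [0.06 0.11 0.  ] [ 0.0938  0.0006 -0.0004]
```

View pics/above.png

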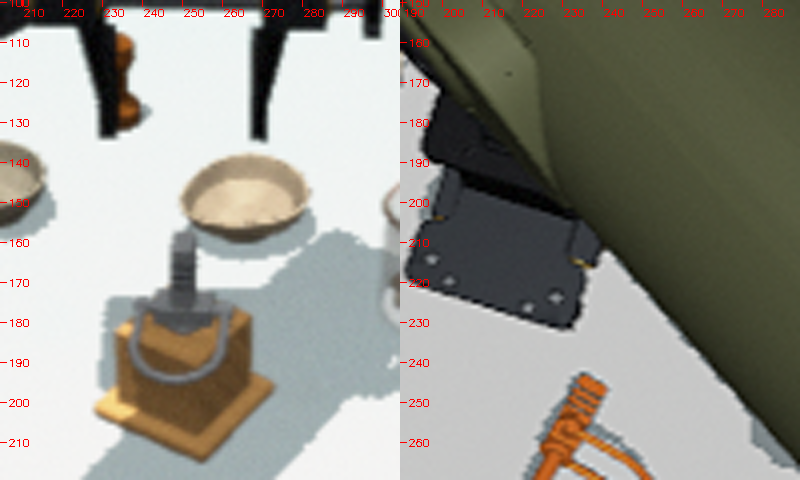

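The fingers straddle the tab symmetrically in the side view (231 and 270, with the tab at 250). Descending to grip.

Call:
{"fn": "move_arm", "kwargs": {
  "motion": "0 0 0 0.05 0.0005 0 0.7; 0 0 0 0.08 0.0005 0 0.7; 0 0 0 0.094 0.0005 0 0.7; 0 0 0 0.094 0.0005 0 0.7; 0 0 0 0.094 0.0005 0 0; 0 0 0 0.094 0.0005 0 0; 0 0 0 0.094 0.0005 0 0; 0 0 0 0.094 0.0005 0 0; 0 0 0 0.094 0.0005 0 0; 0 0 0 0.094 0.0005 0 0",
  "force": 25
}}

```text
t: 2.82
position: [0.4149, 0.3516, 0.0859]
ee_rot: [-0.049, 1.569, -1.899]
wrist_force: [-0.0, 0.4, 0.5]
opening: 0.0116
```

```bash
python3 plan.py .415,.352,.22,164; python3 - <<'E'
from crop import *
from bench import viewer
s=viewer.camera("side")["color"]
cv2.imwrite("pics/grip.png",crop(s,205,110,100,110,6))
E
```

```text
t 2.83 p [0.4149 0.3516 0.0859] yawY -15.98 F [-0.   0.4  0.5] T [-0.11  0.18 -0.02] open 0.0116 q [-0.97  0.22  0.25  1.89 -0.06  1.03 -0.98]
row [0.02 0.11 0.01] [-0.1341  0.     -0.0002]
```

View pics/grip.png

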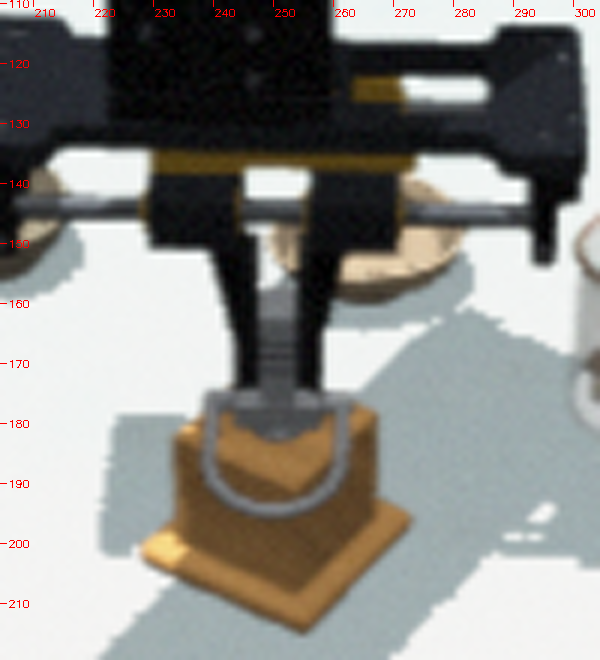

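Gripped: the opening is 11.6 mm on the 12 mm tab, with the pads above the barrel. Lifting, then going across.

Call:
{"fn": "move_arm", "kwargs": {
  "motion": "0 0 0 -0.03 0 0 0; 0 0 0 -0.08 0 0 0; 0 0 0 -0.125 0 0 0; 0 0 0 -0.125 0 0 0",
  "force": 45
}}

```text
t: 3.38
position: [0.4168, 0.3534, 0.2149]
ee_rot: [2.55, 1.565, 0.7]
wrist_force: [-0.3, -0.5, -1.4]
opening: 0.0119
```

```bash
python3 plan.py .481,.077,.21,119 .481,.077,.182,119
```

```text
t 3.38 p [0.4168 0.3534 0.2149] yawY -15.98 F [-0.3 -0.5 -1.4] T [-0.07  0.07 -0.  ] open 0.0119 q [-0.99  0.1   0.25  1.75 -0.03  1.28 -1.01]
row [45.02 -0.35 -0.07] [0.0042 0.1378 0.2481]
row [45.02 -0.35 -0.07] [0.0322 0.1377 0.2482]
```

Call:
{"fn": "move_arm", "kwargs": {
  "motion": "10 0 0 0.002 0.03 0.05 0; 20 0 0 0.004 0.06 0.1 0; 30 0 0 0.004 0.09 0.15 0; 40 -0.2 0 0.004 0.11 0.2 0; 45 -0.35 0 0.004 0.13 0.23 0; 45 -0.35 0 0.004 0.138 0.248 0; 45 -0.35 0 0.004 0.138 0.248 0; 45 -0.35 0 0.02 0.138 0.248 0; 45 -0.35 0 0.032 0.138 0.248 0; 45 -0.35 0 0.032 0.138 0.248 0; 45 -0.35 0 0.032 0.138 0.248 0"
}}

```text
t: 4.75
position: [0.4813, 0.0775, 0.1821]
ee_rot: [1.824, 1.57, -0.811]
wrist_force: [-0.8, 0.1, -0.3]
opening: 0.0118
```

```bash
python3 plan.py .481,.077,.182,119; python3 - <<'E'
from crop import *
from bench import viewer
s=viewer.camera("side")["color"];t=viewer.camera("top")["color"]
cv2.imwrite("pics/over.png",np.hstack([crop(s,290,190,100,110,5),crop(t,320,110,58,110,5)]))
E
```

```text
t 4.75 p [0.4813 0.0775 0.1821] yawY -60.95 F [-0.8  0.1 -0.3] T [-0.1   0.13  0.  ] open 0.0118 q [-0.73 -0.01  0.52  1.93  0.    1.22 -1.28]
row [ 0.05 -0.02 -0.07] [0.0001 0.0003 0.0005]
```

View pics/over.png

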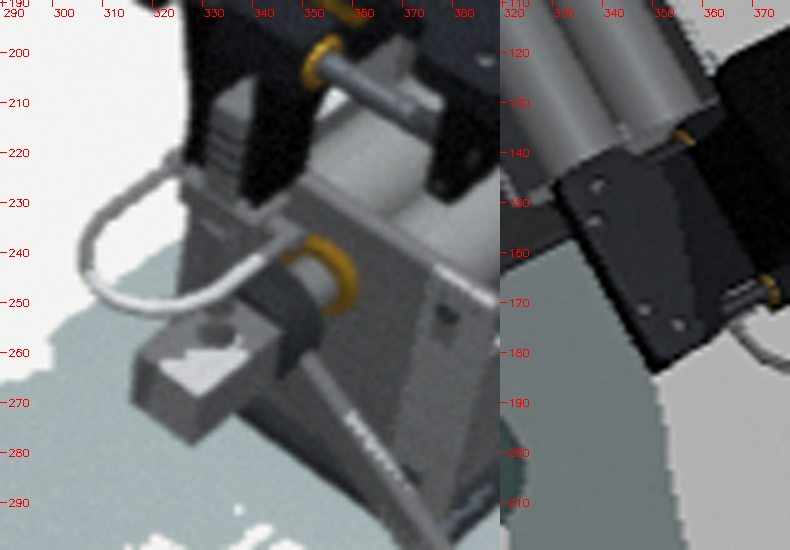

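```bash
python3 - <<'E'
from crop import *
from geo import *
from bench import viewer
s=viewer.camera("side")["color"]
g=np.clip((s.astype(float)-20)*2.2,0,255).astype(np.uint8)
cv2.imwrite("pics/over2.png",crop(g,305,200,60,75,8))
for z in(.112,.15,.16,.186): print(z,proj("side",(.4813,.0775,z)))
print(proj("side",(.481,.077,.102)))
E
```

```text
0.112 [333.25748869 251.93504908]
0.15 [335.80727972 234.55769114]
0.16 [336.50595474 229.79607509]
0.186 [338.37999117 217.02412575]
[332.54771054 256.59264119]
```

View pics/over2.png

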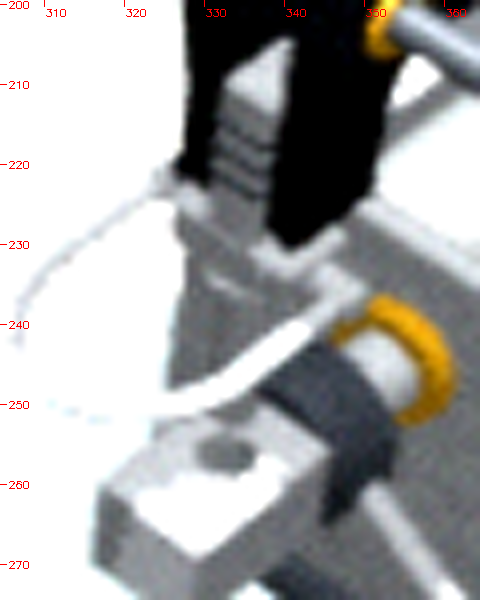

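The tip hangs around (334,250), the hole is at (333,256) and the hinge midpoint matches the prediction. So I'll feel down gently.

Call:
{"fn": "move_arm", "kwargs": {
  "motion": "0 0 0 0.004 0 0 0; 0 0 0 0.007 0 0 0; 0 0 0 0.008 0 0 0; 0 0 0 0.009 0 0 0; 0 0 0 0.01 0 0 0; 0 0 0 0.011 0 0 0; 0 0 0 0.012 0 0 0; 0 0 0 0.012 0 0 0"
}}

```text
t: 5.9
position: [0.4816, 0.0772, 0.1705]
ee_rot: [2.36, 1.569, -0.275]
wrist_force: [0.1, -0.3, -1.3]
opening: 0.0118
```

```bash
python3 plan.py .481,.077,.165,119
```

```text
t 5.90 p [0.4816 0.0772 0.1705] yawY -60.98 F [ 0.1 -0.3 -1.3] T [-0.09  0.16 -0.01] open 0.0118 q [-0.73  0.    0.52  1.94 -0.    1.19 -1.27]
row [ 0.02 -0.07 -0.07] [ 0.0055 -0.0001  0.0007]
```

Call:
{"fn": "move_arm", "kwargs": {
  "motion": "0 0 0 0.001 0 0 0; 0 0 0 0.002 0 0 0; 0 0 0 0.003 0 0 0; 0 0 0 0.003 0 0 0"
}}

```text
t: 6.4
position: [0.4816, 0.0772, 0.1674]
ee_rot: [2.306, 1.569, -0.329]
wrist_force: [-0.1, -1.2, -1.0]
opening: 0.0116
```

Call:
{"fn": "move_arm", "kwargs": {
  "motion": "0 0 0 0.001 0 0 0; 0 0 0 0.002 0 0 0; 0 0 0 0.003 0 0 0; 0 0 0 0.004 0 0 0; 0 0 0 0.004 0 0 0"
}}

```text
t: 7.02
position: [0.4815, 0.0772, 0.1633]
ee_rot: [2.176, 1.569, -0.459]
wrist_force: [0.3, -0.5, -0.6]
opening: 0.0115
```

```bash
python3 plan.py .481,.077,.165,119
```

```text
t 7.03 p [0.4815 0.0772 0.1633] yawY -60.97 F [ 0.3 -0.5 -0.6] T [-0.04  0.13  0.02] open 0.0115 q [-0.73  0.01  0.52  1.95 -0.01  1.18 -1.27]
row [ 0.03 -0.05 -0.07] [-0.0017 -0.      0.0005]
```

No contact force, so the tip looks to be inside the hole. Continuing down, checking force.

Call:
{"fn": "move_arm", "kwargs": {
  "motion": "0 0 0 0.002 0 0 0; 0 0 0 0.004 0 0 0; 0 0 0 0.006 0 0 0; 0 0 0 0.008 0 0 0; 0 0 0 0.01 0 0 0; 0 0 0 0.012 0 0 0; 0 0 0 0.012 0 0 0"
}}

```text
t: 7.9
position: [0.4814, 0.0772, 0.1511]
ee_rot: [1.991, 1.57, -0.644]
wrist_force: [0.6, -0.1, -1.1]
opening: 0.0114
```

Call:
{"fn": "move_arm", "kwargs": {
  "motion": "0 0 0 0.003 0 0 0; 0 0 0 0.006 0 0 0; 0 0 0 0.009 0 0 0; 0 0 0 0.012 0 0 0; 0 0 0 0.014 0 0 0; 0 0 0 0.015 0 0 0; 0 0 0 0.015 0 0 0"
}}

```text
t: 8.78
position: [0.4814, 0.0772, 0.1361]
ee_rot: [1.951, 1.57, -0.684]
wrist_force: [-0.3, -0.2, -0.7]
opening: 0.0116
```

```bash
python3 plan.py .481,.077,.134,119; python3 - <<'E'
from crop import *
from bench import viewer
s=viewer.camera("side")["color"]
g=np.clip((s.astype(float)-20)*2.2,0,255).astype(np.uint8)
cv2.imwrite("pics/in.png",crop(g,290,200,90,75,7))
E
```

```text
t 8.78 p [0.4814 0.0772 0.1361] yawY -60.98 F [-0.3 -0.2 -0.7] T [-0.12  0.16 -0.04] open 0.0116 q [-0.72  0.04  0.52  1.98 -0.02  1.12 -1.25]
row [ 0.02 -0.03 -0.07] [ 0.0021 -0.      0.0004]
```

View pics/in.png

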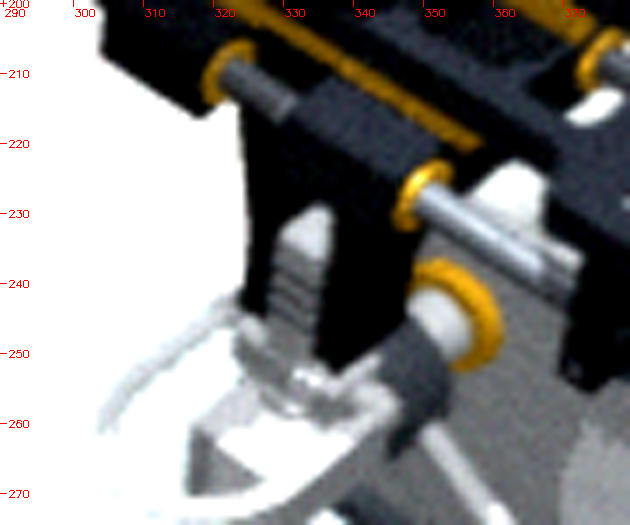

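The pin is almost home, with its flange just above the shaft top (332,257). Pressing gently until it seats.

Call:
{"fn": "move_arm", "kwargs": {
  "motion": "0 0 0 0.001 0 0 0; 0 0 0 0.002 0 0 0; 0 0 0 0.0025 0 0 0; 0 0 0 0.003 0 0 0; 0 0 0 0.003 0 0 0"
}}

```text
t: 9.45
position: [0.4816, 0.0772, 0.1338]
ee_rot: [2.276, 1.57, -0.359]
wrist_force: [-1.8, -0.1, 4.9]
opening: 0.0116
```

Call:
{"fn": "move_arm", "kwargs": {
  "motion": "0 0 0 0.001 0 0 0; 0 0 0 0.0015 0 0 0; 0 0 0 0.0015 0 0 0; 0 0 0 0.0015 0 0 0"
}}

```text
t: 9.95
position: [0.4816, 0.0772, 0.1337]
ee_rot: [2.852, 1.57, 0.217]
wrist_force: [-4.7, -0.8, 11.0]
opening: 0.0117
```

Seated: at 11 N push z stays at 0.1337, matching the expected 0.134. Releasing and rising.

Call:
{"fn": "move_arm", "kwargs": {
  "motion": "0 0 0 0 0 0 0; 0 0 0 0 0 0 0.4; 0 0 0 0 0 0 0.4; 0 0 0 0 0 0 0.4; 0 0 0 0 0 0 0.4; 0 0 0 -0.02 0 0 0.4; 0 0 0 -0.06 0 0 0.4; 0 0 0 -0.08 0 0 0.2; 0 0 0 -0.08 0 0 0; 0 0 0 -0.08 0 0 0; 0 0 0 -0.08 0 0 0"
}}

```text
t: 11.32
position: [0.4808, 0.077, 0.2125]
ee_rot: [0.02, 1.57, -2.615]
wrist_force: [-0.2, -0.8, -0.6]
opening: 0.004
```

```bash
python3 plan.py .4343,.051,.214,119 .4343,.051,.130,119 .4343,.051,.092,119; python3 - <<'E'
from crop import *
from bench import viewer
s=viewer.camera("side")["color"]
cv2.imwrite("pics/seated.png",crop(s,290,190,90,90,6))
E
```

```text
t 11.32 p [0.4808 0.077  0.2125] yawY -60.99 F [-0.2 -0.8 -0.6] T [-0.1   0.14  0.01] open 0.0040 q [-0.73 -0.03  0.51  1.89  0.02  1.28 -1.29]
row [ 0.01  0.07 -0.  ] [-0.0015  0.0002  0.0533]
row [ 0.01  0.07 -0.  ] [0.0825 0.0002 0.0532]
row [ 0.01  0.07 -0.  ] [0.1205 0.0002 0.0531]
```

View pics/seated.png

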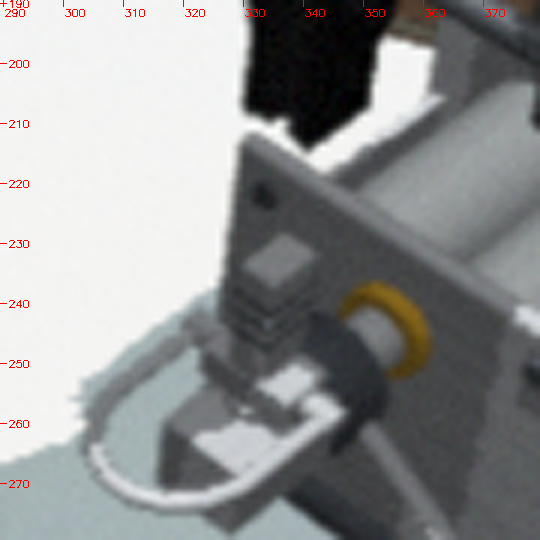

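The pin is seated with the ring open to -x, and its bar is at about (312,270). Moving over the bar, then pressing down.

Call:
{"fn": "move_arm", "kwargs": {
  "motion": "0 0 0 0 0 0.03 0; 0 0 0 0 0 0.0535 0; 0 0 0 0.03 0 0.0535 0; 0 0 0 0.06 0 0.0535 0; 0 0 0 0.078 0 0.0535 0; 0 0 0 0.078 0 0.0535 0"
}}

```text
t: 12.12
position: [0.4326, 0.0506, 0.133]
ee_rot: [-0.045, 1.566, -2.68]
wrist_force: [-0.2, 0.2, -0.5]
opening: 0.0006
```

```bash
python3 plan.py .4343,.051,.130,119 .4343,.051,.092,119; python3 - <<'E'
from geo import *
print(proj("side",(.4325,.050,.112)), atz("side",312.8,269.5,.112))
E
```

```text
t 12.12 p [0.4326 0.0506 0.133 ] yawY -60.99 F [-0.2  0.2 -0.5] T [-0.03  0.1  -0.03] open 0.0006 q [-0.72 -0.08  0.53  2.1   0.05  1.12 -1.28]
row [0.01 0.29 0.01] [ 0.003   0.0005 -0.0017]
row [0.01 0.29 0.01] [ 0.041   0.0005 -0.0019]
[309.21702102 270.88291808] [0.43859523 0.05126983 0.112     ]
```

Call:
{"fn": "move_arm", "kwargs": {
  "motion": "0 0 0 0.005 0 -0.001 0; 0 0 0 0.01 0 -0.001 0; 0 0 0 0.015 0 -0.001 0; 0 0 0 0.015 0 -0.001 0"
}}

```text
t: 12.62
position: [0.4332, 0.0509, 0.118]
ee_rot: [-0.063, 1.565, -2.698]
wrist_force: [-1.3, -0.4, 2.8]
opening: 0.0005
```

```bash
python3 plan.py .4343,.051,.092,119
```

```text
t 12.62 p [0.4332 0.0509 0.118 ] yawY -61.00 F [-1.3 -0.4  2.8] T [-0.38  0.61 -0.05] open 0.0005 q [-0.72 -0.06  0.53  2.11  0.04  1.09 -1.27]
row [-0.    0.33  0.02] [ 0.026   0.0005 -0.0012]
```

The fingertip is in contact with the bar at about 3 N. Continuing down.

Call:
{"fn": "move_arm", "kwargs": {
  "motion": "0 0 0 0.004 0 0 0; 0 0 0 0.008 0 0 0; 0 0 0 0.012 0 0 0; 0 0 0 0.016 0 0 0; 0 0 0 0.02 0 0 0; 0 0 0 0.02 0 0 0"
}}

```text
t: 13.38
position: [0.4325, 0.0506, 0.0974]
ee_rot: [-0.058, 1.564, -2.694]
wrist_force: [1.3, 0.2, 1.4]
opening: 0.0004
```

```bash
python3 plan.py .4343,.051,.092,119
```

```text
t 13.38 p [0.4325 0.0506 0.0974] yawY -61.01 F [1.3 0.2 1.4] T [ 0.01 -0.11  0.02] open 0.0004 q [-0.72 -0.03  0.54  2.13  0.02  1.04 -1.26]
row [-0.01  0.41  0.02] [ 0.0054  0.0005 -0.0018]
```

Call:
{"fn": "move_arm", "kwargs": {
  "motion": "0 0 0 0.002 0 -0.002 0; 0 0 0 0.004 0 -0.003 0; 0 0 0 0.006 0 -0.003 0; 0 0 0 0.008 0 -0.003 0; 0 0 0 0.008 0 -0.003 0"
}}

```text
t: 14.0
position: [0.4346, 0.0519, 0.089]
ee_rot: [-0.072, 1.563, -2.707]
wrist_force: [0.4, 0.1, 0.4]
opening: 0.0007
```

```bash
python3 plan.py .4343,.051,.092,119; python3 - <<'E'
from crop import *
from bench import viewer
s=viewer.camera("side")["color"]
cv2.imwrite("pics/snap.png",crop(s,290,200,90,90,6))
E
```

```text
t 14.00 p [0.4346 0.0519 0.089 ] yawY -61.01 F [0.4 0.1 0.4] T [-0.09  0.11 -0.03] open 0.0007 q [-0.72 -0.01  0.54  2.14  0.01  1.02 -1.25]
row [-0.01  0.47  0.03] [-0.003   0.0006  0.0008]
```

View pics/snap.png

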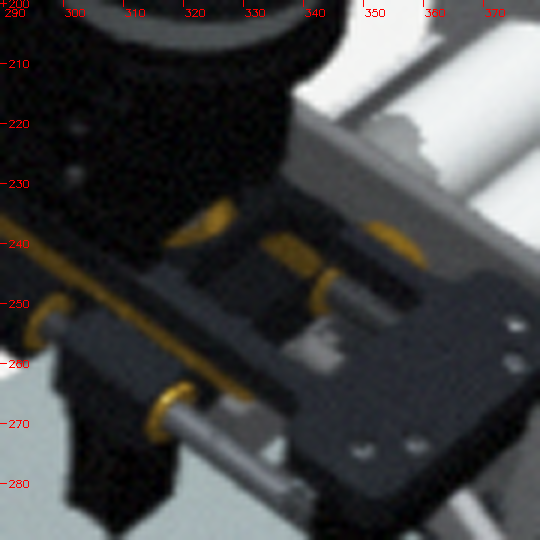

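The ring is out of sight behind the gripper and the force has dropped to 0, so it has probably snapped. Backing off outward and up, then looking.

Call:
{"fn": "move_arm", "kwargs": {
  "motion": "0 0 0 -0.03 0 0.003 0; 0 0 0 -0.08 0 0.003 0; 0 0 0 -0.12 0 0.003 0; 0 0 0 -0.15 0.05 0.003 0; 0 0 0 -0.15 -0.1 0.03 0; 0 0 0 -0.15 -0.15 0.05 0; 0 0 0 -0.15 -0.15 0.05 0; 0 0 0 -0.15 -0.15 0.05 0"
}}

```text
t: 15.05
position: [0.3203, 0.1635, 0.239]
ee_rot: [-0.051, 1.56, -2.681]
wrist_force: [0.5, -0.0, 1.7]
opening: 0.0004
```

```bash
python3 plan.py; python3 - <<'E'
from crop import *
from bench import viewer
s=viewer.camera("side")["color"];t=viewer.camera("top")["color"]
cv2.imwrite("pics/done.png",np.hstack([crop(s,300,205,80,95,6),crop(t,330,120,50,95,6)]))
cv2.imwrite("pics/all.png",s[:,:,::-1])
E
```

```text
t 15.05 p [0.3203 0.1635 0.239 ] yawY -60.69 F [ 0.5 -0.   1.7] T [-0.12  0.14 -0.06] open 0.0004 q [-0.35 -0.3  -0.16  2.07 -0.05  1.39 -1.55]
```

View pics/done.png

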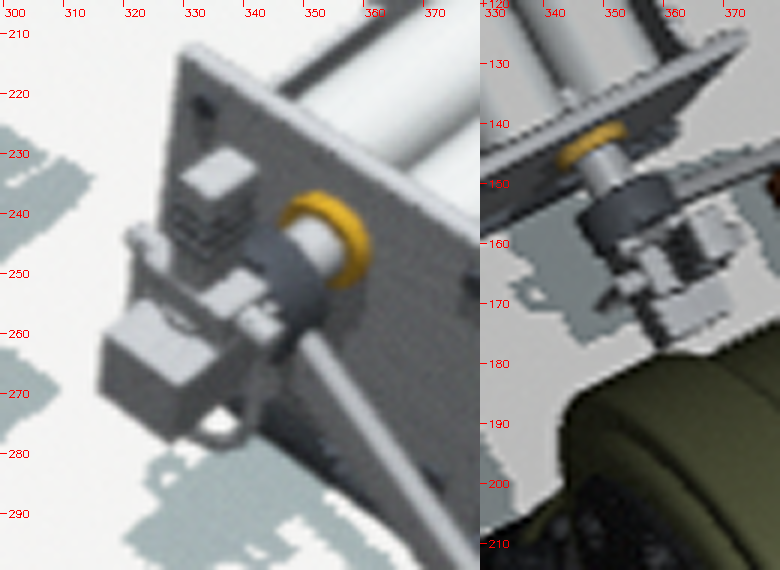

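The ring is closed: its bar is under the shaft at (337,278) and the arms straddle it. I'll check that the pin is still fully home by lightly touching its top, where contact is expected at TCP z≈0.165.

```bash
python3 plan.py .4815,.0772,.239,119 .4815,.0772,.172,119; python3 -c "
from geo import *
print(proj('side',(.4815,.0772,.154)),proj('side',(.4815,.0772,.112)))"
```

```text
t 15.15 p [0.3198 0.1637 0.2384] yawY -60.61 F [ 0.6 -0.3 -0.1] T [-0.16  0.11 -0.01] open 0.0004 q [-0.34 -0.3  -0.17  2.07 -0.05  1.39 -1.55]
row [ 0.38  0.71 -0.11] [-0.0015  0.1547 -0.0984]
row [ 0.38  0.71 -0.11] [ 0.0655  0.1546 -0.0993]
[336.28344963 232.77684469] [333.44806862 252.0497878 ]
```

Call:
{"fn": "move_arm", "kwargs": {
  "motion": "0 0 0 0 0.05 -0.03 0; 0.4 0.7 0 0 0.1 -0.06 0; 0.4 0.7 0 0 0.155 -0.098 0; 0.4 0.7 0 0 0.155 -0.098 0; 0.4 0.7 0 0 0.155 -0.098 0; 0.4 0.7 0 0.03 0.155 -0.099 0; 0.4 0.7 0 0.055 0.155 -0.099 0; 0.4 0.7 0 0.065 0.155 -0.099 0; 0.4 0.7 0 0.068 0.155 -0.099 0; 0.4 0.7 0 0.068 0.155 -0.099 0"
}}

```text
t: 16.4
position: [0.4817, 0.077, 0.1703]
ee_rot: [2.011, 1.568, -0.624]
wrist_force: [-0.0, 0.1, 0.5]
opening: 0.0003
```

Call:
{"fn": "move_arm", "kwargs": {
  "motion": "0 0 0 0.002 0 0 0; 0 0 0 0.004 0 0 0; 0 0 0 0.005 0 0 0; 0 0 0 0.006 0 0 0; 0 0 0 0.0065 0 0 0; 0 0 0 0.0065 0 0 0"
}}

```text
t: 17.15
position: [0.4826, 0.0772, 0.1654]
ee_rot: [2.413, 1.567, -0.222]
wrist_force: [-0.7, 0.0, 7.6]
opening: 0.0004
```

Call:
{"fn": "move_arm", "kwargs": {
  "motion": "0 0 0 0.001 0 0 0; 0 0 0 0.0015 0 0 0; 0 0 0 0.0015 0 0 0; 0 0 0 0.0015 0 0 0"
}}

```text
t: 17.65
position: [0.4834, 0.0773, 0.1655]
ee_rot: [2.561, 1.565, -0.075]
wrist_force: [-1.8, 0.4, 8.0]
opening: 0.0004
```

The contact is stiff at the expected height, so the pin is home. Retreating up and clear for a final look.

Call:
{"fn": "move_arm", "kwargs": {
  "motion": "0 0 0 -0.02 0 0 0; 0 0 0 -0.06 0 0 0; 0 0 0 -0.09 0 0 0; 0 0 0 -0.09 -0.05 0 0; 0 0 0 -0.09 -0.1 0 0; 0 0 0 -0.09 -0.15 0 0; 0 0 0 -0.09 -0.2 0 0; 0 0 0 -0.09 -0.25 0 0; 0 0 0 -0.09 -0.25 0 0; 0 0 0 -0.09 -0.25 0 0; 0 0 0 -0.09 -0.25 0 0"
}}

```text
t: 19.02
position: [0.3625, 0.2947, 0.2546]
ee_rot: [2.499, 1.565, -0.14]
wrist_force: [-0.2, -0.1, 1.2]
opening: 0.0001
```

```bash
python3 plan.py; python3 - <<'E'
from crop import *
from bench import viewer
s=viewer.camera("side")["color"]; s0=np.load("side.npz")["color"]
o=cv2.resize(s[:,:,::-1],(768,576)); c=crop(s,310,215,50,70,6); o[576-420:,:300]=c
cv2.imwrite("pics/final.png",o)
E
```

```text
t 19.02 p [0.3625 0.2947 0.2546] yawY -61.15 F [-0.2 -0.1  1.2] T [-0.06  0.12 -0.06] open 0.0001 q [-0.48 -0.07 -0.25  1.85 -0.01  1.36 -1.79]
```

View pics/final.png

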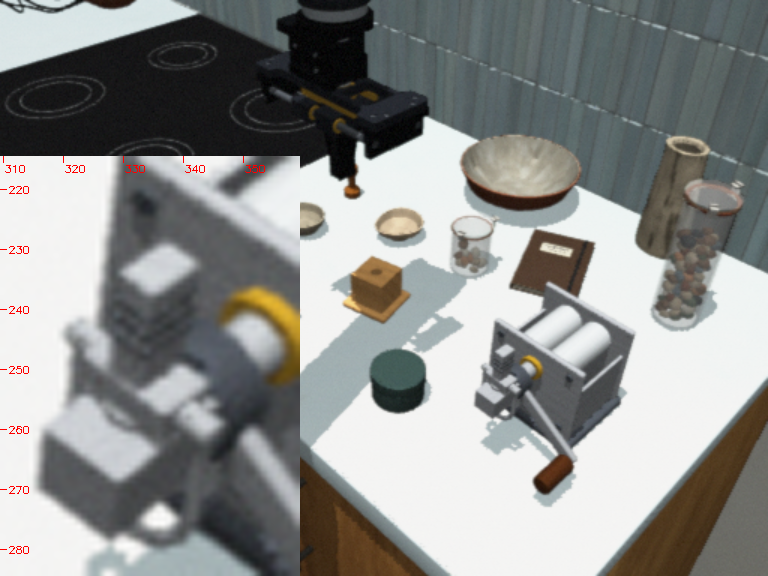

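The pin is seated and the ring is closed under the shaft. The tin (398,380), jar (471,246) and bowls haven't moved, and the robot is clear. Handing in.

```bash
python3 -c "
from bench import r
print(r.close_job())"
```

```text
the job is handed in; nothing more can be done
None
```

The crank is locked on, and I handed the job in at about 19 s of the 64 s allowed. I lifted the steel pin from its block and fed it through the shaft hole without meeting any contact force. It seated under an 11 N push, and I then pressed the ring's bar down with shut fingers until it snapped.

**Pin:** It is fully home. When I touched its top after the snap, it was stiff at 8 N and stood within about 0.5 mm of the expected height.

**Ring:** In the final picture it hangs closed, with its bar under the shaft end. I could not see the snap itself because the gripper hid it; the force fell to zero at that moment.

**Surroundings:** The tin, jar, bowls and block look unmoved by eye, and the gripper is clear and touching nothing. The orange look-alike was outside the uncovered part of the last picture, but I never went near it.

No check failed or disagreed. I viewed 11 pictures, one over the budget of 10.

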